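Cover the casting moulds with their own lids

TASK

Cover the four open plaster moulds for storage: take the lids with the red, blue, green and yellow knobs, one after another, and set each centred and flat on the mould whose strap and rim are the same colour, knob up, so that the mouth is fully covered. Set the lids down rather than dropping them, do not push the moulds out of place, and leave the lid with the black knob where it lies.

Things in the scene. Friction and masses are not known exactly. Their poses are not given: they have to be found in the camera images.
- lid_red: Loose lid for the red mould: white plaster disc, diameter 76 mm, 14 mm thick, 0.07 to 0.14 kg, with an upright round red knob at its centre (diameter 24 mm, rising 34 mm above the disc, so 48 mm overall). Origin: centre of the disc's underside; z up. It starts lying flat on the bench, knob up.
- lid_blue: Loose lid for the blue mould: white plaster disc, diameter 76 mm, 14 mm thick, 0.07 to 0.14 kg, with an upright round blue knob at its centre (diameter 24 mm, rising 34 mm above the disc, so 48 mm overall). Origin: centre of the disc's underside; z up. It starts lying flat on the bench, knob up.
- lid_green: Loose lid for the green mould: white plaster disc, diameter 76 mm, 14 mm thick, 0.07 to 0.14 kg, with an upright round green knob at its centre (diameter 24 mm, rising 34 mm above the disc, so 48 mm overall). Origin: centre of the disc's underside; z up. It starts lying flat on the bench, knob up.
- lid_yellow: Loose lid for the yellow mould: white plaster disc, diameter 76 mm, 14 mm thick, 0.07 to 0.14 kg, with an upright round yellow knob at its centre (diameter 24 mm, rising 34 mm above the disc, so 48 mm overall). Origin: centre of the disc's underside; z up. It starts lying flat on the bench, knob up.
- lid_black: A fifth lid, same shape and size, with a black knob; its mould is not here. Origin: centre of the underside, z up. It stays where it lies.
- mould_red: Open plaster casting mould with a red strap round its side and a red ring painted on its top rim: upright cylinder, diameter 96 mm (100 mm over the strap), 50 mm high, about 0.6 kg, standing loose on the bench; round mouth in the flat top, diameter 52 mm, 38 mm deep. Origin: centre of its underside; z up (top face at z = 50 mm). The lid lies flat on the top face, over the mouth.
- mould_blue: Open plaster casting mould with a blue strap round its side and a blue ring painted on its top rim: upright cylinder, diameter 96 mm (100 mm over the strap), 50 mm high, about 0.6 kg, standing loose on the bench; round mouth in the flat top, diameter 52 mm, 38 mm deep. Origin: centre of its underside; z up (top face at z = 50 mm). The lid lies flat on the top face, over the mouth.
- mould_green: Open plaster casting mould with a green strap round its side and a green ring painted on its top rim: upright cylinder, diameter 96 mm (100 mm over the strap), 50 mm high, about 0.6 kg, standing loose on the bench; round mouth in the flat top, diameter 52 mm, 38 mm deep. Origin: centre of its underside; z up (top face at z = 50 mm). The lid lies flat on the top face, over the mouth.
- mould_yellow: Open plaster casting mould with a yellow strap round its side and a yellow ring painted on its top rim: upright cylinder, diameter 96 mm (100 mm over the strap), 50 mm high, about 0.6 kg, standing loose on the bench; round mouth in the flat top, diameter 52 mm, 38 mm deep. Origin: centre of its underside; z up (top face at z = 50 mm). The lid lies flat on the top face, over the mouth.
Mind the look-alikes: they are no part of the job. What is shaped like the lid_yellow but pink is not meant.

How it is judged:
By the outcome, as a careful person would: the job done as asked, in the order asked, and still so for the second after the job is handed in, with the robot touching nothing.
It also fails if it takes over 96 s, if anything falls off the work surface, if the arm or the gripper's body presses on something with over 40 N, if the wrist force passes 120 N, or if a joint passes its speed limit or range.

ROBOT

A 6-joint arm with a two-finger parallel gripper is mounted at the origin on the work surface. World frame = base frame: x ahead of the robot, y to its left, z up, the work surface at z = 0. Lengths are in mm, angles in rad, forces in N, time in s.
With the tool pointing down it reaches from about 275 to 850 mm from the base axis. Payload 19 kg.
Tool frame: the origin (TCP) lies midway between the tips of the shut fingers; the grasp point (between the pads) lies 19 mm behind it; z points along the fingers, y is the direction in which the jaws open and shut (so a half turn about z gives the same grasp; the last joint's range is limited). The gripper opens to 85 mm and grips with 20 to 120 N. Pads are 22 mm wide; open, the fingers measure 114 mm over their backs; the gripper's body (76 mm by 85 mm) begins 54 mm behind the grasp point. The pads swing forward as they close: fully open they stand 13 mm farther back than shut.
Start: joints at [-1.411, 0.15, 1.437, -0, 1.554, -0.134], TCP at [166.489, -550.338, 231.267] pointing down, gripper open.
Joint ranges: [-2.8, 2.8], [-0.68, 2.1], [0.12, 2.68], [-1.39, 4.53], [0.16, 2.79], [-2.81, 2.81]. Speed limits (rad/s): [1.89, 1.89, 2.22, 3.01, 3.01, 3.01].

INTERFACE

Orientations are given as a unit quaternion [w, x, y, z].
In Python, from cell import robot gives the robot as it stands.
- The arm moves only by the shell command python3 -m pendant 'ROWS' [OPENING]. ROWS is JSON, one flat list of numbers, 4 for each row, row after row: the shift along the tool's x, y, z in cm, then the turn about the tool's z in rad. A call has 1 to 20 rows; each row is the pose to reach, as a shift and turn from the pose measured when the call began, along the tool's axes at that moment; what a row does not reach only later rows make up. A row lasts 1/10 s, in which the tool goes at most 50 mm and 8.59 degrees, less where a joint would pass 70% of its speed; a pose out of reach is approached as far as the arm can. A call with a gripper value outside its range is refused whole. OPENING is the opening, from 0 (shut) to 1 (fully open), set as the call begins (- or left out, the last holds). The fingers move at their own pace and stop on an object; the grip force is fixed at half the most. Time passes only in rows, so rows that repeat a pose let the fingers close. It gives the time, the measured TCP pose, the force and the opening at its end, in the units of the state.
- robot.get_obs(): the state, without advancing time (a new reading comes with each control period).
- robot.snapshot(name): name is "scene" or "top" or "wrist"; returns a dict with "image" (420x560x3 uint8, red, green, blue), "z_map" (420x560 float32, mm along the optical axis (not along the pixel's ray), 0 where there is no reading), "camera_matrix" (3x3 intrinsics, pixels), "dist_coeffs" ([k1, k2, p1, p2, k3] as OpenCV has them; the pictures are not rectified), "eye" and "orientation" of the camera in the world; the wrist camera has in their place "tool_from_camera" (4x4, takes a point from camera to tool coordinates, whose origin is the TCP and whose axes are the flange's). Camera axes: x right, y up, looking along -z (the intrinsics and any distortion apply to the point x, -y, -z); pixel columns grow to the right and rows downward; lengths in mm; the calibration is good to about 2 mm. A picture is of the moment at which its call begins: read the wrist's pose just before it.
- robot.job_done(): hands the job in, once; it reports no verdict.
The state is a dict: "clock": time; "joint_positions": joint angles; "dq": joint speeds; "effort": joint torques, N m; "position": TCP position; "ee_rot": TCP orientation; "force": force on the tool from outside, world axes, zero at the start; "torque": the same for the moment, N m; "grip_width": finger opening in mm.
Only numpy, scipy, OpenCV 4.12 (cv2) and the standard library are available. Lean on these libraries where they do the work, as an engineer would, in place of code of your own. Each camera call takes 0.05 s, during which the arm holds its last target. There are 200 camera calls.

## Working session

There is one attempt and no reset: what is moved stays moved. The work goes in short steps, Python scripts to look and compute and a shell command to move; the robot and the scene stay as the last step left them, time stands still between calls to the robot, and variables do not carry over. Pictures are saved under pics/ and viewed, about 12 in all and at most 16, crops included, and the job is handed in when it is done.

```bash
ls; mkdir -p pics; cat > h.py <<'E'
import numpy as np, cv2
from cell import robot
from scipy.spatial.transform import Rotation as R
def q(o): return R.from_quat([o[1],o[2],o[3],o[0]]).as_matrix()
def cam(s,obs=None):
    if 'eye' in s: 
        o=np.array(s['orientation'],float)
        return np.array(s['eye'],float),(o if o.shape==(3,3) else q(o))
    T=np.array(s['tool_from_camera']); Rt=q(obs['ee_rot']); 
    return np.array(obs['position'])+Rt@T[:3,3], Rt@T[:3,:3]
def snap(n):
    o=robot.get_obs(); s=robot.snapshot(n); e,M=cam(s,o); return s,e,M
def onplane(px,z,s,e,M):
    p=cv2.undistortPoints(np.array(px,float).reshape(-1,1,2),np.array(s['camera_matrix']),np.array(s['dist_coeffs']))[:,0]
    d=(M@np.c_[p[:,0],-p[:,1],-np.ones(len(p))].T).T
    return e+d*((z-e[2])/d[:,2])[:,None]
E
python3 - <<'E'
from h import *
o=robot.get_obs(); print(o)
for n in('top','scene'):
    s,e,M=snap(n); cv2.imwrite(f'pics/{n}0.png',s['image'][...,::-1]); print(n,e,M.round(3),s['camera_matrix'],s['dist_coeffs'])
E
```

```text
pics
{'clock': 0.0, 'joint_positions': array([-1.41101984e+00,  1.50975147e-01,  1.43800141e+00, -1.28210837e-06,
        1.55380726e+00, -1.34027028e-01]), 'dq': array([ 8.31060962e-04, -4.64121883e-05, -1.03679771e-04,  6.92242362e-04,
       -3.47909489e-04, -5.26948047e-04]), 'effort': array([ 1.16748703e-03, -7.13052535e+01, -5.70856869e+01, -1.05651795e-04,
        9.16864956e-03,  4.92464881e-05]), 'position': array([ 166.44439188, -550.13281816,  230.69639127]), 'ee_rot': array([-5.95521518e-04,  9.89229150e-01,  1.46373953e-01, -8.30861062e-06]), 'force': array([ 0.48843252, -0.32585547,  0.04503119]), 'torque': array([-0.03966555, -0.0084096 , -0.01344622]), 'grip_width': 85.28850048000291}
top [ 226.26185973  -16.61751311 1452.24893867] [[ 0.024  0.987 -0.157]
 [-1.     0.024  0.002]
 [ 0.006  0.157  0.988]] [[545.21833608   0.         281.32794396]
 [  0.         545.21833608 216.66189586]
 [  0.           0.           1.        ]] [-0.12779245  0.          0.          0.          0.        ]
scene [967.40357429 247.15234486 767.35313652] [[-0.44  -0.701  0.56 ]
 [ 0.898 -0.345  0.274]
 [ 0.001  0.624  0.782]] [[408.30630936   0.         279.54117476]
 [  0.         408.30630936 218.42428695]
 [  0.           0.           1.        ]] [-0.08283807  0.          0.          0.          0.        ]
```

View pics/top0.png

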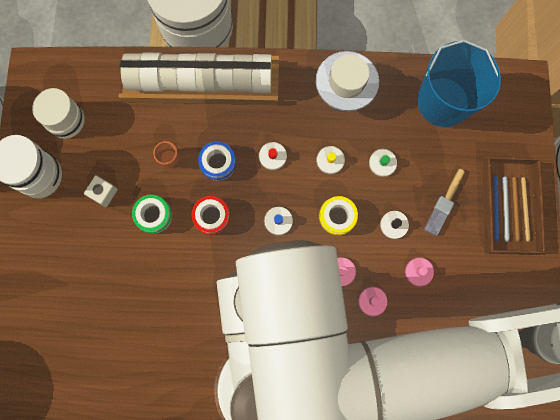

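View pics/scene0.png

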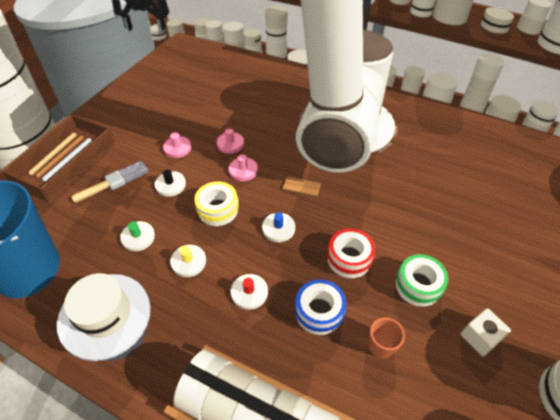

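Candidates in the top view, by pixel:
- **Lids:** red (273,154), blue (279,220), yellow (331,158), green (383,161).
- **Not wanted:** black lid (395,223), pink lids (344,271), (419,271) and (373,301), terracotta pot (165,153), white block (100,190).
- **Moulds:** red (210,214), blue (216,160), green (151,213), yellow (339,215).

Next I measure these in both views.

```bash
cat >> h.py <<'E'
def cloud(s,e,M):
    h,w=s['z_map'].shape; v,u=np.mgrid[:h,:w]
    p=cv2.undistortPoints(np.stack([u,v],-1).reshape(-1,1,2).astype(float),np.array(s['camera_matrix']),np.array(s['dist_coeffs']))[:,0]
    z=s['z_map'].reshape(-1,1); c=np.c_[p[:,0],-p[:,1],-np.ones(len(p))]*z
    P=(M@c.T).T+e; P[z[:,0]<=0]=np.nan
    return P.reshape(h,w,3)
BOX={'red':lambda H,S:((H<6)|(H>174))&(S>190),'blue':lambda H,S:(H>105)&(H<125)&(S>140),'green':lambda H,S:(H>55)&(H<85)&(S>130),'yellow':lambda H,S:(H>24)&(H<34)&(S>150)}
def blobs(s,e,M,minA=15,z=49,color=None):
    """colour blobs: (colour, area, pixel, world at plane z, median cloud height)"""
    hsv=cv2.cvtColor(s['image'],cv2.COLOR_RGB2HSV); P=cloud(s,e,M); out=[]
    for c,f in BOX.items():
        m=(f(hsv[...,0],hsv[...,1].astype(int))&(hsv[...,2]>60)).astype(np.uint8)
        n,l,st,ce=cv2.connectedComponentsWithStats(m)
        for i in range(1,n):
            if st[i,4]<minA: continue
            pts=P[l==i]; t=pts[(pts[:,2]>z-4)&(pts[:,2]<z+4)]
            cc=cv2.minEnclosingCircle(t[:,:2].astype(np.float32)) if len(t)>4 else None
            out.append((c,st[i,4],ce[i].round(0),np.nanmedian(pts[:,2]).round(1),len(t),None if cc is None else np.round([*cc[0],cc[1],*np.mean(t[:,:2],0)],1)))
    return out,P
E
python3 - <<'E'
from h import *
for n in('top','scene'):
    s,e,M=snap(n); b,P=blobs(s,e,M); print(n)
    for x in b:
        if x[5] is None or not(-350<x[5][1]<350 and x[5][0]>200): continue
        print(*x)
        if x[5][2]<30:
            d=np.hypot(P[...,0]-x[5][0],P[...,1]-x[5][1]); k=(d<48)&(abs(P[...,2]-14)<4)
            c=cv2.minEnclosingCircle(P[k][:,:2].astype(np.float32)); print('   disc',k.sum(),np.round(c[0],1),round(c[1],1),np.median(P[k][:,2]).round(1))
    k=(abs(P[...,0]-450)<100)&(abs(P[...,1])<200)&(abs(P[...,2])<8); print('bench z',np.median(P[k][:,2]))
s,e,M=snap('top'); cv2.imwrite('pics/c.png',cv2.resize(s['image'][135:245,130:420,::-1],None,fx=2.7,fy=2.7,interpolation=cv2.INTER_CUBIC))
E
```

```text
top
red 61 [272. 153.] 46.1 37 [622.7   7.9  10.3 622.3   7.9]
   disc 418 [623.7   8.2] 37.8 14.0
red 333 [210. 214.] 50.2 229 [452.6 167.8  48.5 455.6 166.1]
blue 339 [217. 161.] 49.9 205 [601.8 157.4  48.3 598.7 160.4]
blue 61 [278. 219.] 47.9 45 [443.9 -11.5  10.6 444.  -11. ]
   disc 434 [445.2 -11.9] 38.1 13.9
green 68 [384. 160.] 46.2 43 [ 612.6 -293.4   11.6  612.  -293.6]
   disc 365 [ 612.6 -293.4] 38.4 13.8
green 368 [151. 214.] 49.7 230 [452.3 325.4  48.8 451.1 326.3]
yellow 74 [331. 157.] 46.6 40 [ 615.3 -149.2   10.9  615.1 -149.9]
   disc 415 [ 617.1 -150.2] 38.3 13.8
yellow 440 [338. 216.] 49.1 268 [ 460.2 -170.3   48.6  460.7 -171.8]
bench z 0.15526821126354662
scene
red 203 [350. 240.] 49.5 167 [451.2 168.2  48.3 439.4 161.4]
red 104 [248. 285.] 45.6 61 [627.8   9.8  10.3 628.   10.6]
   disc 760 [626.4   8.9] 38.2 13.0
blue 105 [278. 220.] 45.0 52 [447.  -11.1  11.5 447.6 -10.2]
   disc 524 [447.9 -11.1] 38.7 13.4
blue 413 [320. 301.] 49.9 393 [601.8 157.9  48.4 601.9 157.3]
green 109 [134. 229.] 44.4 51 [ 617.3 -292.4   11.9  616.2 -291.9]
   disc 540 [ 615.7 -293.9] 39.2 13.0
green 248 [424. 275.] 50.0 241 [452.5 325.6  48.1 455.9 326.2]
yellow 48 [204. 189.] 50.0 47 [ 457.  -189.5   43.9  453.3 -206.4]
yellow 55 [186. 256.] 36.7 12 [ 625.8 -146.9    5.5  627.  -146.4]
   disc 616 [ 618.3 -147.7] 38.8 13.2
bench z -0.567857130007269
```

View pics/c.png

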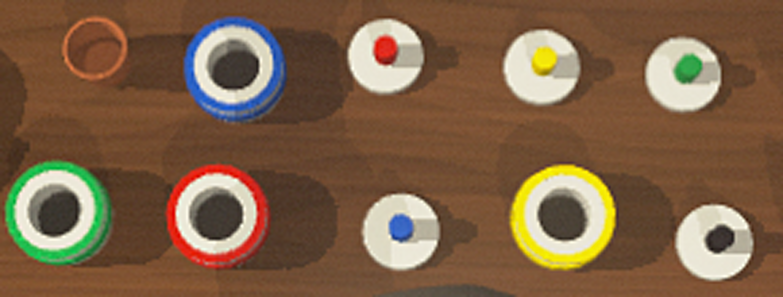

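The radii fit: discs read about 38 mm, rims 48–50 mm, and the heights are right. Both views agree to about 3 mm. The crop shows the red lid at crop (386,55) with a white disc and red knob, which is the one meant. I now go above it.

```bash
cat > go.py <<'E'
import sys; from h import *
# python3 go.py x y z -> shift in tool axes, cm
o=robot.get_obs(); t=np.array(list(map(float,sys.argv[1:4])))
M=q(o['ee_rot']); print('shift cm',(M.T@(t-o['position'])/10).round(2),'pos',o['position'].round(1),'F',o['force'].round(1),'w',round(o['grip_width'],1),'t',round(o['clock'],2), 'tilt',M[:,2].round(3),'j',o['joint_positions'].round(2))
E
python3 go.py 624.5 8.5 150
```

```text
shift cm [ 60.02 -40.21   8.13] pos [ 166.5 -550.3  231. ] F [ 0.8  0.2 -0.3] w 85.6 t 0.25 tilt [-0.     0.001 -1.   ] j [-1.41  0.15  1.44 -0.    1.55 -0.13]
```

```bash
python3 -m pendant '[1.5,-1,0.2,0, 4.5,-3,0.6,0, 7.5,-5,1,0, 10.5,-7,1.4,0, 13.5,-9,1.8,0, 16.5,-11,2.2,0, 19.5,-13,2.6,0, 22.5,-15,3,0, 25.5,-17,3.4,0, 28.5,-19,3.8,0, 31.5,-21,4.2,0, 34.5,-23,4.6,0, 37.5,-25,5,0, 40.5,-27,5.4,0, 43.5,-29,5.8,0, 46.5,-31,6.2,0, 49.5,-33,6.6,0, 52.5,-35,7,0, 55.5,-37,7.4,0, 58.5,-39,7.8,0]'; python3 go.py 624.5 8.5 150
```

```text
clock: 2.25
position: [613.8, -5.3, 153.1]
ee_rot: [-0.0, 0.989, 0.147, -0.0]
force: [0.7, -0.5, 0.0]
grip_width: 85.5
shift cm [ 1.43 -1.01  0.31] pos [613.8  -5.3 153.1] F [ 0.7 -0.5  0. ] w 85.5 t 2.25 tilt [-0.     0.001 -1.   ] j [-0.13  0.27  1.46  0.    1.42  1.14]
```

```bash
python3 -m pendant '[0.7,-0.5,0.2,0, 1.4,-1,0.3,0, 1.4,-1,0.3,0, 1.4,-1,0.3,0]' 0.65; python3 go.py 624.5 8.5 18; python3 - <<'E'
from h import *
s,e,M=snap('wrist'); cv2.imwrite('pics/w1.png',s['image'][...,::-1]); b,P=blobs(s,e,M)
print(e,M.round(2))
for x in b: print(*x)
for x in b:
    if x[5] is not None and x[5][2]<30 and x[1]>200:
            d=np.hypot(P[...,0]-x[5][0],P[...,1]-x[5][1]); k=(d<48)&(abs(P[...,2]-14)<4)
            c=cv2.minEnclosingCircle(P[k][:,:2].astype(np.float32)); print('   disc',k.sum(),np.round(c[0],1),round(c[1],1),np.median(P[k][:,2]).round(1))
E
```

```text
clock: 2.65
position: [623.9, 7.8, 150.3]
ee_rot: [-0.0, 0.989, 0.146, -0.0]
force: [0.1, 0.9, 0.1]
grip_width: 55.4
shift cm [ 0.08 -0.04 13.23] pos [623.9   7.8 150.3] F [0.1 0.9 0.1] w 55.4 t 2.65 tilt [-0.  0. -1.] j [-0.11  0.29  1.43  0.    1.42  1.17]
[690.99559642  28.01221271 294.45091882] [[ 0.29  0.92  0.27]
 [-0.96  0.28  0.08]
 [-0.   -0.28  0.96]]
blue 2950 [101. 181.] 52.1 2619 [601.5 158.7  48.6 605.1 158.7]
blue 710 [155. 166.] 34.0 0 None
blue 23 [250. 346.] 20.9 0 None
green 237 [548. 298.] 37.8 49 [ 611.3 -285.2    6.8  610.3 -283.5]
   disc 2251 [ 613.8 -292.1] 38.6 15.4
```

View pics/w1.png

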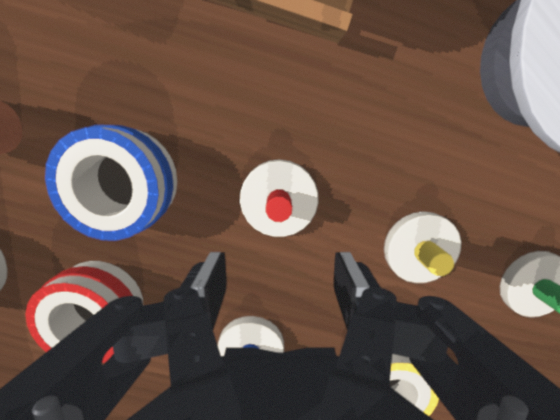

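The wrist view shows the red lid at (279,198), centred between the fingers sideways. Its blue mould and green lid readings agree with the top camera to 1–2 mm. One disc check from this cloud, then I descend.

```bash
cat >> h.py <<'E'
def near(P,x,y,z,r=55,tol=4):
    d=np.hypot(P[...,0]-x,P[...,1]-y); k=(d<r)&(abs(P[...,2]-z)<tol)
    c=cv2.minEnclosingCircle(P[k][:,:2].astype(np.float32)); return k.sum(),np.round(c[0],1),round(c[1],1),np.median(P[k][:,2]).round(1)
E
python3 - <<'E'
from h import *
s,e,M=snap('wrist'); P=cloud(s,e,M); print(near(P,624,8,14),near(P,624,8,47,25,2.5), near(P,617,-149,14))
E
```

```text
(np.int64(3886), array([624.8,   9.6]), 37.8, np.float64(15.5)) (np.int64(315), array([624.7,   9.7]), 12.0, np.float64(49.0)) (np.int64(3071), array([ 617.6, -148.8]), 38.5, np.float64(15.5))
```

```bash
python3 -m pendant '[0,0,2,0, 0.1,0,5,0, 0.1,0,8,0, 0.1,0,10,0, 0.1,0,11,0, 0.1,0,12,0, 0.1,0,12.7,0, 0.1,0,13,0, 0.1,0,13,0]'; python3 go.py 624.5 8.5 18
```

```text
clock: 3.65
position: [625.0, 7.8, 20.6]
ee_rot: [-0.0, 0.989, 0.146, 0.0]
force: [-0.1, -0.7, 0.4]
grip_width: 56.0
shift cm [-0.03 -0.08  0.26] pos [625.    7.8  20.6] F [-0.1 -0.7  0.4] w 56.0 t 3.65 tilt [ 0.  0. -1.] j [-0.11  0.4   1.56  0.    1.18  1.17]
```

```bash
python3 -m pendant '[0,-0.1,0.1,0, 0,-0.1,0.2,0]' && python3 -m pendant '[0,0,0,0, 0,0,0,0, 0,0,0,0, 0,0,0,0, 0,0,0,0, 0,0,0,0]' 0 && python3 -m pendant '[0,0,-0.5,0, 0,0,-1.5,0, 0,0,-3.5,0, 0,0,-6,0, 0,0,-8.5,0, 0,0,-11,0, 0,0,-12,0, 0,0,-12,0]';  python3 go.py 452 168 130
```

```text
clock: 3.85
position: [625.0, 8.9, 19.2]
ee_rot: [-0.0, 0.989, 0.146, 0.001]
force: [0.2, 0.3, 0.0]
grip_width: 55.9
clock: 4.45
position: [625.2, 8.9, 19.6]
ee_rot: [-0.0, 0.989, 0.146, 0.001]
force: [-0.9, -0.5, 5.4]
grip_width: 22.6
clock: 5.25
position: [625.5, 8.8, 141.2]
ee_rot: [0.0, 0.989, 0.146, 0.002]
force: [-0.5, 0.0, -1.4]
grip_width: 22.2
shift cm [-12.01 -20.26   1.04] pos [625.5   8.8 141.2] F [-0.5  0.  -1.4] w 22.2 t 5.25 tilt [ 0.004  0.    -1.   ] j [-0.11  0.3   1.45  0.    1.4   1.17]
```

```bash
python3 -m pendant '[-0.6,-1,0,0, -1.8,-3,0,0, -3.3,-5.5,0,0, -4.8,-8,0,0, -6.3,-10.5,0,0, -7.8,-13,0,0, -9.3,-15.5,0.2,0, -10.5,-18,0.4,0, -11.4,-19.3,0.7,0, -11.8,-20,1,0, -12,-20.2,1,0, -12,-20.2,1,0, -12,-20.2,1,0]';  python3 go.py 452 168 69.6; python3 - <<'E'
from h import *
s,e,M=snap('wrist'); cv2.imwrite('pics/w2.png',s['image'][...,::-1]); P=cloud(s,e,M); print(near(P,452,325.5,50), near(P,602,157.6,50)); o=robot.get_obs()['position']
k=np.hypot(P[...,0]-o[0],P[...,1]-o[1])<45; 
for z in range(40,160,6): print(z,(k&(abs(P[...,2]-z)<3)).sum(),end=' ')
E
```

```text
clock: 6.55
position: [452.8, 167.0, 130.4]
ee_rot: [0.0, 0.989, 0.146, 0.002]
force: [0.0, -0.4, -1.0]
grip_width: 22.7
shift cm [-0.08 -0.13  6.08] pos [452.8 167.  130.4] F [ 0.  -0.4 -1. ] w 22.7 t 6.55 tilt [ 0.005 -0.    -1.   ] j [ 0.19  0.01  1.79 -0.    1.33  1.47]
(np.int64(9423), array([452.4, 326.5]), 49.2, np.float64(51.8)) (np.int64(7381), array([601.2, 157.8]), 48.6, np.float64(51.7))
40 0 46 1 52 2678 58 0 64 0 70 0 76 0 82 0 88 0 94 0 100 0 106 0 112 25 118 196 124 6341 130 1147 136 286 142 491 148 572 154 673
```

View pics/w2.png

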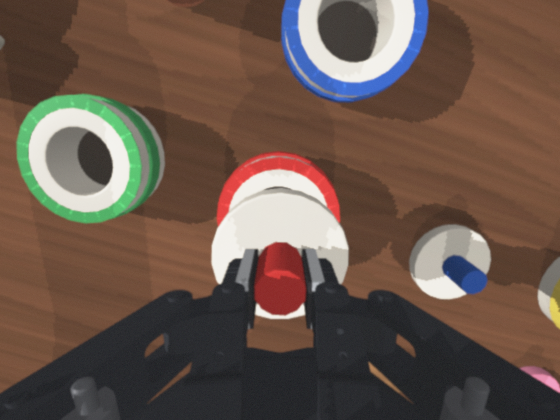

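The red lid hangs level at about (280,250) in front of the red rim. I check its offset to the tool and lower.

```bash
cat > held.py <<'E'
from h import *
s,e,M=snap('wrist'); o=robot.get_obs()['position']; P=cloud(s,e,M); img=s['image'].astype(int)
d=np.hypot(P[...,0]-o[0],P[...,1]-o[1]); w=(img.min(-1)>130)
k=w&(d<50)&(abs(P[...,2]-(o[2]-4))<9); Q=P[k]
c=cv2.minEnclosingCircle(Q[:,:2].astype(np.float32)); A=np.c_[Q-Q.mean(0)]
n=np.linalg.svd(A,full_matrices=False)[2][2]
print('held disc centre',np.round(c[0],1),'r',round(c[1],1),'offset',np.round(np.array(c[0])-o[:2],1),'normal',n.round(3),'top z',np.median(Q[:,2]).round(1))
E
python3 held.py; python3 -m pendant '[-0.1,-0.1,1,0, -0.1,-0.1,2.5,0, -0.1,-0.1,4,0, -0.1,-0.1,4.8,0, -0.1,-0.1,5.3,0, -0.1,-0.1,5.3,0]';python3 go.py 452 168 69.6
```

```text
held disc centre [453.  167.2] r 37.9 offset [0.2 0.2] normal [0.015 0.007 1.   ] top z 126.3
clock: 7.25
position: [451.6, 167.5, 76.8]
ee_rot: [0.0, 0.989, 0.146, 0.002]
force: [-0.1, -0.4, -0.5]
grip_width: 22.0
shift cm [ 0.05 -0.04  0.73] pos [451.6 167.5  76.8] F [-0.1 -0.4 -0.5] w 22.0 t 7.25 tilt [ 0.004 -0.    -1.   ] j [ 0.2   0.06  1.86 -0.    1.22  1.47]
```

```bash
python3 -m pendant '[0,0,0.15,0, 0,0,0.3,0, 0,0,0.45,0, 0,0,0.55,0, 0,0,0.65,0, 0,0,0.65,0, 0,0,0.65,0]'; python3 -m pendant '[0,0,0.05,0, 0,0,0.05,0, 0,0,0.1,0, 0,0,0.1,0]'
```

```text
clock: 7.95
position: [451.7, 167.5, 70.4]
ee_rot: [0.0, 0.989, 0.146, 0.002]
force: [0.1, 0.7, -0.9]
grip_width: 22.2
clock: 8.35
position: [451.8, 167.6, 69.6]
ee_rot: [0.0, 0.989, 0.146, 0.002]
force: [0.2, -0.3, 3.3]
grip_width: 22.3
```

Contact at the expected height: 3.3 N up at z 69.6. I release and lift.

```bash
python3 -m pendant '[0,0,0,0, 0,0,0,0, 0,0,0,0, 0,0,0,0, 0,0,0,0]' 0.65 && python3 -m pendant '[0,0,-0.5,0, 0,0,-2,0, 0,0,-4.5,0, 0,0,-7.5,0, 0,0,-8,0, 0,0,-8,0]';  python3 - <<'E'
from h import *
s,e,M=snap('wrist'); P=cloud(s,e,M); print(near(P,452,168,64),near(P,452,168,97,25,3), near(P,446,-11.5,14))
s,e,M=snap('scene'); P=cloud(s,e,M); print(near(P,446,-11.5,14),near(P,452,168,64))
E
python3 go.py 446 -11.5 150
```

```text
clock: 8.85
position: [451.8, 167.5, 69.6]
ee_rot: [0.0, 0.989, 0.146, 0.002]
force: [-0.3, -0.6, 0.2]
grip_width: 55.7
clock: 9.45
position: [451.9, 167.7, 150.6]
ee_rot: [0.0, 0.989, 0.146, 0.003]
force: [-0.0, 0.1, -0.5]
grip_width: 55.4
(np.int64(5388), array([451.7, 167.8]), 37.9, np.float64(65.5)) (np.int64(681), array([451.7, 167.7]), 12.0, np.float64(99.3)) (np.int64(2996), array([446. , -10.3]), 38.4, np.float64(15.5))
(np.int64(514), array([446.9, -10. ]), 38.6, np.float64(13.3)) (np.int64(664), array([453. , 167.8]), 38.6, np.float64(63.3))
shift cm [-5.65 16.99 -0.11] pos [451.1 167.5 148.8] F [ 0.5 -0.1 -1.2] w 55.4 t 9.55 tilt [ 0.003 -0.    -1.   ] j [ 0.2  -0.    1.77 -0.    1.37  1.47]
```

```bash
python3 -m pendant '[-0.5,1.5,0,0, -1.4,4.2,0,0, -2.5,7.5,0,0, -3.6,10.8,0,0, -4.6,13.9,0,0, -5.3,15.9,0,0, -5.6,16.8,0,0, -5.6,16.9,0,0, -5.6,16.9,2,0, -5.6,16.9,5,0, -5.6,16.9,8,0, -5.6,16.9,8,0]'; python3 go.py 446 -10.5 21
```

```text
clock: 10.75
position: [444.4, -9.1, 65.5]
ee_rot: [-0.001, 0.989, 0.146, -0.001]
force: [0.6, 1.1, -0.2]
grip_width: 55.5
shift cm [0.12 0.19 4.45] pos [444.4  -9.1  65.5] F [ 0.6  1.1 -0.2] w 55.5 t 10.75 tilt [-0.003  0.001 -1.   ] j [-0.19  0.    1.95  0.    1.2   1.08]
```

```bash
python3 -m pendant '[0.1,0.2,1.5,0, 0.1,0.2,3,0, 0.1,0.2,4,0, 0.1,0.2,4.4,0, 0.1,0.2,4.4,0, 0.1,0.2,4.4,0]'; python3 go.py 446 -10.5 21
```

```text
clock: 11.35
position: [446.2, -10.7, 22.3]
ee_rot: [-0.001, 0.989, 0.146, -0.001]
force: [-0.3, -0.6, 0.2]
grip_width: 55.5
shift cm [-0.02 -0.02  0.13] pos [446.2 -10.7  22.3] F [-0.3 -0.6  0.2] w 55.5 t 11.35 tilt [-0.002  0.001 -1.   ] j [-0.2   0.06  1.99  0.    1.09  1.08]
```

```bash
python3 -m pendant '[0,0,0.1,0, 0,0,0.1,0, 0,0,0.1,0, 0,0,0.1,0, 0,0,0.1,0, 0,0,0.1,0]' 0 && python3 -m pendant '[0,0,-0.5,0, 0,0,-1.5,0, 0,0,-3.5,0, 0,0,-6,0, 0,0,-8.5,0, 0,0,-11,0, 0,0,-12.5,0, 0,0,-12.5,0]';  python3 go.py 601.8 157.8 133; python3 held.py
```

```text
clock: 11.95
position: [446.5, -10.7, 21.9]
ee_rot: [-0.001, 0.989, 0.146, -0.001]
force: [-2.1, -0.4, 7.1]
grip_width: 22.7
clock: 12.75
position: [447.6, -11.0, 149.5]
ee_rot: [0.0, 0.989, 0.146, 0.001]
force: [0.4, -0.1, -1.2]
grip_width: 22.0
shift cm [ 19.64 -11.7    1.69] pos [447.6 -11.  149.5] F [ 0.4 -0.1 -1.2] w 22.0 t 12.75 tilt [ 0.003  0.    -1.   ] j [-0.2  -0.08  1.84  0.    1.38  1.08]
held disc centre [446.8 -11. ] r 38.2 offset [-0.2 -0.2] normal [0.008 0.007 1.   ] top z 143.1
```

```bash
python3 -m pendant '[1,-0.6,0,0, 3,-1.8,0,0, 5.5,-3.3,0,0, 8.2,-4.9,0,0, 11,-6.5,0,0, 13.7,-8.1,0.2,0, 16.2,-9.6,0.6,0, 18,-10.7,1,0, 19.2,-11.4,1.5,0, 19.6,-11.7,1.7,0, 19.6,-11.7,1.7,0, 19.6,-11.7,3,0, 19.6,-11.7,5,0, 19.6,-11.7,6.5,0, 19.6,-11.7,7,0, 19.6,-11.7,7,0, 19.6,-11.7,7,0]'; python3 go.py 601.8 157.8 72; python3 held.py
```

```text
clock: 14.5
position: [601.1, 157.8, 78.7]
ee_rot: [-0.0, 0.989, 0.146, 0.001]
force: [-0.5, 0.2, -0.7]
grip_width: 22.0
shift cm [0.07 0.02 0.67] pos [601.1 157.8  78.7] F [-0.5  0.2 -0.7] w 22.0 t 14.5 tilt [ 0.001  0.001 -1.   ] j [0.13 0.34 1.52 0.   1.28 1.41]
held disc centre [600.5 157.9] r 38.0 offset [-0.7  0.1] normal [0.008 0.003 1.   ] top z 72.2
```

```bash
python3 -m pendant '[0.1,0,0.15,0, 0.1,0,0.3,0, 0.1,0,0.45,0, 0.1,0,0.55,0, 0.1,0,0.6,0, 0.1,0,0.65,0, 0.1,0,0.65,0]'; python3 -m pendant '[0,0,0.05,0, 0,0,0.05,0, 0,0,0.1,0, 0,0,0.1,0]'
```

```text
clock: 15.25
position: [602.1, 158.1, 72.3]
ee_rot: [-0.0, 0.989, 0.146, 0.001]
force: [0.6, -0.5, -2.0]
grip_width: 22.5
clock: 15.65
position: [602.4, 158.1, 72.0]
ee_rot: [-0.0, 0.989, 0.146, 0.001]
force: [-1.7, -0.9, 8.2]
grip_width: 22.3
```

Contact again, at z 72.0. Release, lift and check, and re-measure the green lid.

```bash
python3 -m pendant '[0,0,0,0, 0,0,0,0, 0,0,0,0, 0,0,0,0, 0,0,0,0]' 0.65 && python3 -m pendant '[0,0,-0.5,0, 0,0,-2,0, 0,0,-4.5,0, 0,0,-7.5,0, 0,0,-8,0, 0,0,-8,0]';  python3 - <<'E'
from h import *
s,e,M=snap('wrist'); P=cloud(s,e,M); print(near(P,602,158,64),near(P,602,158,97,25,3))
s,e,M=snap('scene'); P=cloud(s,e,M); print(near(P,602,158,64),near(P,614,-293,14))
s,e,M=snap('top'); P=cloud(s,e,M); print(near(P,614,-293,14))
E
python3 go.py 614.3 -293 150
```

```text
clock: 16.15
position: [602.3, 158.1, 71.9]
ee_rot: [-0.0, 0.989, 0.146, 0.001]
force: [-0.4, -0.4, 0.8]
grip_width: 55.7
clock: 16.75
position: [602.7, 158.1, 154.0]
ee_rot: [-0.0, 0.989, 0.146, 0.003]
force: [-0.2, -0.8, -0.6]
grip_width: 55.3
(np.int64(5251), array([602. , 157.9]), 38.0, np.float64(65.6)) (np.int64(679), array([601.9, 158. ]), 12.0, np.float64(99.3))
(np.int64(882), array([603. , 157.8]), 38.0, np.float64(63.2)) (np.int64(533), array([ 614.6, -292.5]), 38.7, np.float64(13.1))
(np.int64(390), array([ 613. , -293.7]), 38.3, np.float64(13.8))
shift cm [-11.84  43.54   0.1 ] pos [601.7 158.  151.2] F [ 0.3  1.3 -1.4] w 55.4 t 16.9 tilt [ 0.001  0.    -1.   ] j [0.13 0.28 1.44 0.   1.42 1.41]
```

```bash
python3 -m pendant '[-0.5,2,0,0, -1.4,5,0,0, -2.2,8,0,0, -3,11,0,0, -4.1,15,0,0, -5.2,19,0,0, -6.2,23,0,0, -7.3,27,0,0, -8.4,31,0,0, -9.5,35,0,0, -10.3,38,0,0, -11.1,41,0,0, -11.6,42.7,0,0, -11.8,43.5,0,0, -11.8,43.5,0,0, -11.8,43.5,0,0, -11.8,43.5,0,0]'; python3 go.py 614.3 -292.3 150; python3 - <<'E'
from h import *
s,e,M=snap('wrist'); P=cloud(s,e,M); print(near(P,614,-293,14),near(P,614,-292,47,25,2.5),near(P,617,-149,14))
E
```

```text
clock: 18.6
position: [614.8, -291.3, 151.1]
ee_rot: [-0.0, 0.989, 0.147, 0.001]
force: [-0.1, 0.1, 0.3]
grip_width: 55.4
shift cm [-0.07  0.09  0.11] pos [ 614.8 -291.3  151.1] F [-0.1  0.1  0.3] w 55.4 t 18.6 tilt [ 0.001  0.001 -1.   ] j [-0.56  0.4   1.28  0.    1.46  0.72]
(np.int64(3845), array([ 614.5, -293.6]), 37.9, np.float64(15.5)) (np.int64(312), array([ 614.5, -293.4]), 11.9, np.float64(49.0)) (np.int64(4100), array([ 618. , -149.1]), 38.1, np.float64(15.5))
```

```bash
python3 -m pendant '[-0.1,0.2,2,0, -0.1,0.2,5,0, -0.1,0.2,8,0, -0.1,0.2,10,0, -0.1,0.2,11.5,0, -0.1,0.2,12.5,0, -0.1,0.2,12.8,0, -0.1,0.2,12.8,0, -0.1,0.2,12.8,0]'; python3 go.py 614.5 -293.3 22
```

```text
clock: 19.55
position: [615.0, -293.7, 24.2]
ee_rot: [0.0, 0.989, 0.147, 0.001]
force: [-0.6, -0.6, -0.3]
grip_width: 55.5
shift cm [-0.04 -0.06  0.22] pos [ 615.  -293.7   24.2] F [-0.6 -0.6 -0.3] w 55.5 t 19.55 tilt [ 0.003 -0.    -1.   ] j [-0.56  0.5   1.41  0.    1.23  0.72]
```

```bash
python3 -m pendant '[0,0,0.2,0, 0,0,0.2,0, 0,0,0.2,0, 0,0,0.2,0, 0,0,0.2,0, 0,0,0.2,0]' 0 && python3 -m pendant '[0,0,-0.5,0, 0,0,-1.5,0, 0,0,-3.5,0, 0,0,-6,0, 0,0,-8.5,0, 0,0,-11,0, 0,0,-13,0, 0,0,-14,0, 0,0,-14,0]';  python3 go.py 452.4 326 150; python3 held.py
```

```text
clock: 20.15
position: [615.3, -293.9, 22.9]
ee_rot: [0.001, 0.989, 0.147, 0.002]
force: [-0.7, -0.1, 5.6]
grip_width: 22.0
clock: 21.05
position: [615.2, -294.1, 164.6]
ee_rot: [0.001, 0.989, 0.147, 0.003]
force: [0.3, -1.2, -1.0]
grip_width: 22.1
shift cm [  2.41 -64.07   1.25] pos [ 615.2 -294.1  164.6] F [ 0.3 -1.2 -1. ] w 22.1 t 21.05 tilt [ 0.005 -0.002 -1.   ] j [-0.56  0.4   1.26  0.    1.48  0.72]
held disc centre [ 614.5 -294. ] r 38.0 offset [-0.3 -0.2] normal [0.011 0.005 1.   ] top z 157.2
```

```bash
python3 -m pendant '[0,-1,0,0, 0.1,-3,0,0, 0.2,-6,0,0, 0.3,-9.5,0,0, 0.5,-13,0,0, 0.6,-17,0,0, 0.8,-21,0,0, 0.9,-25,0,0, 1.1,-29,0,0, 1.2,-33,0,0, 1.4,-37,0,0, 1.5,-41,0,0, 1.7,-45,0,0, 1.8,-49,0,0, 2,-53,0,0, 2.1,-56.5,0,0, 2.2,-59.5,0,0, 2.3,-62,0,0, 2.4,-63.5,0.5,0, 2.4,-64,1,0]';python3 -m pendant '[0,0,0,0, 0,0,0,0]'; python3 go.py 452.4 326 72.5; python3 - <<'E'
from h import *
s,e,M=snap('wrist'); P=cloud(s,e,M); print(near(P,452,326,50,60))
s,e,M=snap('scene'); P=cloud(s,e,M); print(near(P,452,326,50,60))
E
```

```text
clock: 23.1
position: [451.1, 326.5, 150.6]
ee_rot: [0.001, 0.989, 0.147, 0.001]
force: [0.4, -0.8, -1.5]
grip_width: 22.0
clock: 23.3
position: [451.0, 325.7, 149.9]
ee_rot: [0.001, 0.989, 0.147, 0.001]
force: [0.8, 0.5, -1.2]
grip_width: 22.1
shift cm [ 0.13 -0.01  7.74] pos [451.  325.7 149.9] F [ 0.8  0.5 -1.2] w 22.1 t 23.3 tilt [ 0.002 -0.002 -1.   ] j [ 0.49  0.15  1.6  -0.    1.39  1.76]
(np.int64(3373), array([453. , 326.8]), 48.1, np.float64(51.8))
(np.int64(880), array([454.2, 326. ]), 48.4, np.float64(49.7))
```

```bash
python3 -m pendant '[0.1,0,1,0, 0.2,0,3,0, 0.2,0,5,0, 0.2,0,6,0, 0.2,0,6.8,0, 0.2,0,7,0, 0.2,0,7,0]'; python3 go.py 452.6 326 72.9; python3 held.py
```

```text
clock: 24.1
position: [453.7, 326.1, 80.8]
ee_rot: [0.001, 0.989, 0.147, 0.001]
force: [1.1, 0.0, -1.0]
grip_width: 22.0
shift cm [-0.11 -0.02  0.79] pos [453.7 326.1  80.8] F [ 1.1  0.  -1. ] w 22.0 t 24.1 tilt [ 0.003 -0.002 -1.   ] j [ 0.49  0.21  1.68 -0.    1.25  1.76]
held disc centre [453.1 326. ] r 38.0 offset [-0.7 -0.2] normal [0.009 0.003 1.   ] top z 73.4
```

```bash
python3 -m pendant '[0,0,0.15,0, 0,0,0.3,0, 0,0,0.45,0, 0,0,0.6,0, 0,0,0.7,0, 0,0,0.75,0, 0,0,0.75,0]'; python3 -m pendant '[0,0,0.05,0, 0,0,0.05,0, 0,0,0.1,0, 0,0,0.1,0]'
```

```text
clock: 24.85
position: [453.8, 326.2, 73.6]
ee_rot: [0.001, 0.989, 0.147, 0.002]
force: [-0.3, 0.3, -1.6]
grip_width: 22.1
clock: 25.25
position: [453.9, 326.2, 72.9]
ee_rot: [0.001, 0.989, 0.147, 0.002]
force: [-1.4, -0.9, 4.5]
grip_width: 22.1
```

```bash
python3 -m pendant '[0,0,0,0, 0,0,0,0, 0,0,0,0, 0,0,0,0, 0,0,0,0]' 0.65 && python3 -m pendant '[0,0,-0.5,0, 0,0,-2,0, 0,0,-4.5,0, 0,0,-7.5,0, 0,0,-8,0, 0,0,-8,0]';  python3 - <<'E'
from h import *
s,e,M=snap('wrist'); P=cloud(s,e,M); print(near(P,452,326,64),near(P,452,326,97,25,3))
s,e,M=snap('scene'); P=cloud(s,e,M); print(near(P,452,326,64),near(P,618,-149,14))
E
python3 go.py 617.8 -149 150
```

```text
clock: 25.75
position: [453.9, 326.2, 72.8]
ee_rot: [0.001, 0.989, 0.147, 0.002]
force: [-1.0, 0.4, 0.0]
grip_width: 55.2
clock: 26.35
position: [454.1, 326.6, 154.8]
ee_rot: [0.0, 0.989, 0.147, 0.003]
force: [-0.6, -0.3, 0.0]
grip_width: 55.7
(np.int64(5219), array([453.3, 326.1]), 37.9, np.float64(65.5)) (np.int64(678), array([453.2, 326. ]), 12.1, np.float64(99.2))
(np.int64(725), array([454.8, 326. ]), 38.2, np.float64(63.6)) (np.int64(630), array([ 619.2, -148.4]), 37.9, np.float64(13.0))
shift cm [ 1.91 50.25  0.39] pos [453.4 326.2 152.6] F [-0.2  0.2 -0.9] w 55.4 t 26.45 tilt [ 0.003 -0.001 -1.   ] j [ 0.49  0.15  1.59 -0.    1.39  1.76]
```

```bash
python3 -m pendant '[0,1,0,0, 0.1,3,0,0, 0.2,6,0,0, 0.3,9.5,0,0, 0.5,13,0,0, 0.6,17,0,0, 0.8,21,0,0, 1,25,0,0, 1.1,29,0,0, 1.3,33,0,0, 1.4,37,0,0, 1.6,41,0,0, 1.7,44.5,0,0, 1.8,47.5,0,0, 1.9,49.3,0,0, 1.9,50.2,0,0, 1.9,50.2,0,0, 1.9,50.2,0,0]'; python3 go.py 617.8 -149 22; python3 - <<'E'
from h import *
s,e,M=snap('wrist'); P=cloud(s,e,M); print(near(P,618,-149,14),near(P,618,-149,47,25,2.5),near(P,460,-170,50,55))
s,e,M=snap('top'); P=cloud(s,e,M); print(near(P,460,-170,50,55))
s,e,M=snap('scene'); P=cloud(s,e,M); print(near(P,460,-170,50,55))
E
```

```text
clock: 28.25
position: [617.3, -147.7, 153.8]
ee_rot: [0.001, 0.989, 0.147, 0.001]
force: [0.2, 0.8, -0.4]
grip_width: 55.2
shift cm [-0.02  0.12 13.18] pos [ 617.3 -147.7  153.8] F [ 0.2  0.8 -0.4] w 55.2 t 28.25 tilt [ 0.003 -0.001 -1.   ] j [-0.36  0.31  1.4   0.    1.43  0.92]
(np.int64(3798), array([ 617.7, -148.8]), 38.0, np.float64(15.6)) (np.int64(308), array([ 617.8, -148.8]), 11.8, np.float64(49.0)) (np.int64(1934), array([ 480.1, -166.6]), 43.4, np.float64(51.7))
(np.int64(183), array([ 450.7, -194. ]), 38.9, np.float64(50.6))
(np.int64(627), array([ 461.3, -168.4]), 49.4, np.float64(49.6))
```

```bash
python3 -m pendant '[0,0.1,2,0, 0,0.1,5,0, 0,0.1,8,0, 0,0.1,10,0, 0,0.1,11.5,0, 0,0.1,12.6,0, 0,0.1,13,0, 0,0.1,13.1,0, 0,0.1,13.1,0]'; python3 go.py 617.8 -148.8 22
```

```text
clock: 29.3
position: [618.5, -148.7, 23.8]
ee_rot: [0.001, 0.989, 0.148, 0.002]
force: [0.3, 0.4, -0.1]
grip_width: 55.1
shift cm [-0.07 -0.01  0.18] pos [ 618.5 -148.7   23.8] F [ 0.3  0.4 -0.1] w 55.1 t 29.3 tilt [ 0.004 -0.002 -1.   ] j [-0.36  0.42  1.54 -0.    1.18  0.92]
```

```bash
python3 -m pendant '[-0.1,0,0.2,0, -0.1,0,0.2,0]'; python3 -m pendant '[0,0,0,0, 0,0,0,0, 0,0,0,0, 0,0,0,0, 0,0,0,0, 0,0,0,0]' 0 && python3 -m pendant '[0,0,-0.5,0, 0,0,-1.5,0, 0,0,-3.5,0, 0,0,-6,0, 0,0,-8.5,0, 0,0,-11,0, 0,0,-12,0, 0,0,-12,0]';  python3 go.py 460.3 -170 140; python3 held.py
```

```text
clock: 29.5
position: [617.7, -149.1, 22.2]
ee_rot: [0.001, 0.989, 0.148, 0.002]
force: [-0.7, 0.8, 0.0]
grip_width: 55.4
clock: 30.1
position: [617.9, -149.2, 22.7]
ee_rot: [0.001, 0.989, 0.148, 0.003]
force: [-2.1, 0.2, 4.6]
grip_width: 22.4
clock: 30.9
position: [617.7, -149.2, 144.3]
ee_rot: [0.002, 0.989, 0.148, 0.004]
force: [-0.8, 1.0, -1.1]
grip_width: 22.3
shift cm [-15.67  -2.6    0.31] pos [ 617.7 -149.2  144.3] F [-0.8  1.  -1.1] w 22.3 t 30.9 tilt [ 0.008 -0.003 -1.   ] j [-0.36  0.31  1.42 -0.    1.4   0.92]
held disc centre [ 617.8 -149. ] r 38.1 offset [ 0.6 -0. ] normal [0.009 0.006 1.   ] top z 137.1
```

```bash
python3 -m pendant '[-0.8,-0.1,0,0, -2.4,-0.4,0,0, -4.6,-0.8,0,0, -7,-1.2,0,0, -9.4,-1.6,0,0, -11.8,-2,0,0, -13.8,-2.3,0,0, -15.1,-2.5,0.2,0, -15.7,-2.6,0.3,0, -15.7,-2.6,0.3,0, -15.7,-2.6,0.3,0]'; python3 go.py 460.3 -170 72.7;  python3 - <<'E'
from h import *
s,e,M=snap('wrist'); P=cloud(s,e,M); print(near(P,460,-170,50,60))
s,e,M=snap('scene'); P=cloud(s,e,M); print(near(P,460,-170,50,60))
s,e,M=snap('top'); P=cloud(s,e,M); print(near(P,460,-170,50,60))
E
```

```text
clock: 32.05
position: [459.9, -169.9, 138.6]
ee_rot: [0.002, 0.989, 0.147, 0.003]
force: [-0.0, -0.5, -1.5]
grip_width: 21.9
shift cm [ 0.   -0.01  6.59] pos [ 459.9 -169.9  138.6] F [-0.  -0.5 -1.5] w 21.9 t 32.05 tilt [ 0.006 -0.002 -1.   ] j [-0.51  0.02  1.77  0.    1.35  0.76]
(np.int64(3390), array([ 460.8, -168.4]), 48.3, np.float64(51.8))
(np.int64(646), array([ 461.6, -169.1]), 49.3, np.float64(49.5))
(np.int64(260), array([ 459.8, -170.3]), 48.3, np.float64(50.5))
```

```bash
python3 -m pendant '[0,-0.1,1,0, 0,-0.1,3,0, 0,-0.1,4.5,0, 0,-0.1,5.5,0, 0,-0.1,5.8,0, 0,-0.1,5.8,0, 0,-0.1,5.8,0]'; python3 go.py 460.5 -169.2 72.7; python3 held.py
```

```text
clock: 32.9
position: [460.3, -169.1, 81.2]
ee_rot: [0.002, 0.989, 0.148, 0.003]
force: [0.2, -0.1, -1.1]
grip_width: 22.2
shift cm [0.01 0.01 0.85] pos [ 460.3 -169.1   81.2] F [ 0.2 -0.1 -1.1] w 22.2 t 32.9 tilt [ 0.007 -0.003 -1.   ] j [-0.51  0.07  1.84  0.    1.22  0.76]
held disc centre [ 460.3 -169.2] r 38.1 offset [-0.  -0.1] normal [0.007 0.004 1.   ] top z 74.0
```

```bash
python3 -m pendant '[0,0,0.15,0, 0,0,0.3,0, 0,0,0.45,0, 0,0,0.6,0, 0,0,0.7,0, 0,0,0.75,0, 0,0,0.75,0]'; python3 -m pendant '[0,0,0.05,0, 0,0,0.05,0, 0,0,0.1,0, 0,0,0.1,0]'
```

```text
clock: 33.65
position: [460.4, -169.2, 73.7]
ee_rot: [0.002, 0.989, 0.148, 0.003]
force: [0.2, -0.3, -0.7]
grip_width: 21.9
clock: 34.05
position: [460.4, -169.2, 72.8]
ee_rot: [0.002, 0.989, 0.148, 0.003]
force: [0.3, -0.2, 0.4]
grip_width: 22.2
```

```bash
python3 -m pendant '[0,0,0.05,0, 0,0,0.05,0, 0,0,0.05,0]'
```

```text
clock: 34.35
position: [460.5, -169.3, 72.7]
ee_rot: [0.002, 0.989, 0.148, 0.003]
force: [-2.8, 1.2, 7.4]
grip_width: 21.8
```

Contact. I release, lift, back off and check everything.

```bash
python3 -m pendant '[0,0,0,0, 0,0,0,0, 0,0,0,0, 0,0,0,0, 0,0,0,0]' 0.65 && python3 -m pendant '[0,0,-0.5,0, 0,0,-2,0, 0,0,-4.5,0, 0,0,-7.5,0, -2,2,-9,0, -5,5,-9,0, -8,8,-9,0, -11,11,-9,0, -13,13,-9,0, -13.5,13.5,-9,0, -13.5,13.5,-9,0]';  python3 - <<'E'
from h import *
t={'red':(452,168),'blue':(602,158),'green':(453,326),'yellow':(460,-169)}
for n in('scene','top','wrist'):
    s,e,M=snap(n); P=cloud(s,e,M); cv2.imwrite(f'pics/{n}9.png',s['image'][...,::-1])
    for c,(x,y) in t.items():
        try: print(n,c,'lid',near(P,x,y,64),'rim',near(P,x,y,50,60),'knob',near(P,x,y,97,25,3))
        except Exception as ex: print(n,c,'unseen')
E
```

```text
clock: 34.85
position: [460.5, -169.3, 72.6]
ee_rot: [0.002, 0.989, 0.148, 0.003]
force: [-0.0, 0.6, 0.5]
grip_width: 55.5
clock: 35.95
position: [369.8, -338.2, 162.6]
ee_rot: [0.002, 0.989, 0.147, 0.003]
force: [0.2, 0.3, -0.2]
grip_width: 55.6
scene red lid (np.int64(661), array([453.1, 167.9]), 38.1, np.float64(63.3)) rim (np.int64(463), array([453.4, 168.8]), 49.2, np.float64(49.7)) knob (np.int64(87), array([453.4, 168.1]), 12.8, np.float64(97.4))
scene blue lid (np.int64(884), array([602.5, 157.4]), 37.8, np.float64(63.4)) rim (np.int64(614), array([601.7, 158. ]), 48.7, np.float64(50.0)) knob (np.int64(114), array([603.7, 157.9]), 12.3, np.float64(97.1))
scene green lid (np.int64(727), array([454.4, 326.1]), 38.4, np.float64(63.8)) rim (np.int64(506), array([452.8, 326.3]), 49.8, np.float64(50.1)) knob (np.int64(102), array([454.4, 325.3]), 12.5, np.float64(97.8))
scene yellow lid (np.int64(496), array([ 461.1, -170.2]), 39.1, np.float64(63.5)) rim (np.int64(341), array([ 461.2, -168.8]), 49.1, np.float64(49.9)) knob (np.int64(68), array([ 462. , -168.8]), 13.1, np.float64(97
[... 789 characters left out ...]
(np.int64(38), array([ 459.4, -170.3]), 11.7, np.float64(97.2))
wrist red lid (np.int64(0), array([0., 0.]), 0.0, np.float64(nan)) rim (np.int64(0), array([0., 0.]), 0.0, np.float64(nan)) knob (np.int64(0), array([0., 0.]), 0.0, np.float64(nan))
wrist blue lid (np.int64(0), array([0., 0.]), 0.0, np.float64(nan)) rim (np.int64(0), array([0., 0.]), 0.0, np.float64(nan)) knob (np.int64(0), array([0., 0.]), 0.0, np.float64(nan))
wrist green lid (np.int64(0), array([0., 0.]), 0.0, np.float64(nan)) rim (np.int64(0), array([0., 0.]), 0.0, np.float64(nan)) knob (np.int64(0), array([0., 0.]), 0.0, np.float64(nan))
wrist yellow lid (np.int64(5773), array([ 460.1, -169.7]), 38.5, np.float64(65.5)) rim (np.int64(2913), array([ 460.4, -168.5]), 49.0, np.float64(52.0)) knob (np.int64(997), array([ 460.4, -169.5]), 12.5, np.float64(99.1))
  return _methods._mean(a, axis=axis, dtype=dtype,
  ret = ret.dtype.type(ret / rcount)
```

View pics/scene9.png

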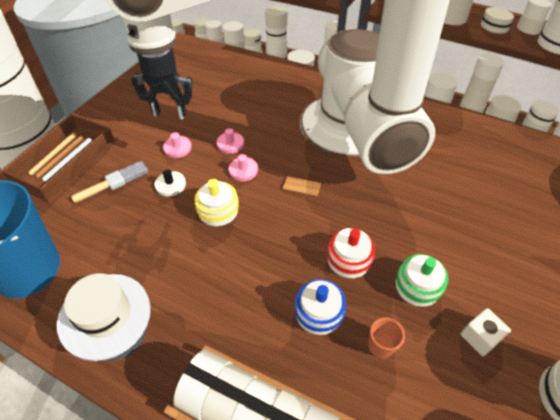

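The scene view shows all four lids seated on their own moulds: yellow (217,200), red (351,252), blue (320,306), green (422,279). The black lid is still at (170,183), and the arm is clear.

```bash
python3 -c "from cell import robot; print(robot.job_done())"
```

```text
the job is handed in; nothing more can be done
None
```

All four lids are on their matching moulds, placed in the order red, blue, green, yellow. Each was lowered to light contact (highest reading 8 N) before release, and the job was handed in at about 36 s of the 96 s allowed.

- **Centring:** in the last checks with the scene, top and wrist cameras, each lid's centre was within about 2 mm of its mould's rim centre.
- **Flatness:** every disc top read about 64 mm and every knob top about 97–99 mm, as they should when seated flat with the knob up.
- **Left alone:** the moulds stayed where they were to within 1–2 mm, which is the measuring error. The black and pink lids still lie in place.
- **Disagreements:** the cameras differed from each other by 1–3 mm, which is about their calibration error. The last wrist picture showed only the yellow mould, so the final check of the other three rests on the scene and top cameras, plus a wrist check made right after each was placed. No check failed.

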